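# Close the corker's jaws with the two-stage lever and start it

## Task

Get the corking unit going: push its lever over past the first notch until it is fully home against the second stop, so that the jaws are closed, and only then press the large button on the control box all the way down and let it come up again. Only push and press with the fingertips or the outside of the fingers: do not grip the lever's handle, leave the small button alone, and do not disturb the bottle, corks and other things standing about.

Things in the scene. Friction and masses are not known exactly. Their poses are not given: they have to be found in the camera images.
- corker: corking jaw unit, fixed to the table: a brass box on feet with a steel top plate 168 x 228 mm (its x by y), 120 mm above the table. Origin under its centre on the table; its -x side looks roughly to the robot. Two sprung posts with a black cross bar (200 mm along y, its top 196 mm above the table) stand along its +x side, 62 mm from the centre; the lever is on the other half
- clamp_lever (a joint): angle of the lever about its vertical pivot, rad, anticlockwise from above (the handle sweeps from the unit's +y to its -y side): 0 at rest (where it starts), 0.6 in the first notch, 1.2 fully home at the second stop. A sprung plunger holds it: a push of about 5 N at the handle takes it over the humps at about 0.28 and 0.92; then the spring pulls it to the second stop and keeps it there
- lever_handle (a point): centre of the top end of the lever's handle, a black upright cylinder 24 mm in diameter and 62 mm tall, at the free end of a flat steel arm, 130 mm from the pivot's axis. This point is 190 mm above the table; the handle rises from the arm, whose top is 136 mm above the table. It turns with the lever
- lever_pivot (a point): point on the lever's vertical pivot axis at the height of the handle's top (190 mm above the table); fixed on the unit
- control_box: grey control box fixed to the table, 100 x 160 mm (its x by y), 60 mm tall, to the left or to the right of the corking unit; origin under its centre. The large button is at its +y end, the small one at its -y end, 86 mm apart
- start_button (a joint): travel of the large button, m: 0 up, 0.006 fully down; it springs back. About 5 N holds it fully down
- start_button_top (a point): centre of the top face of the large button: black, round, 44 mm in diameter, pressed straight down
- zero_button (a joint): travel of the small button, m: 0 up, 0.005 fully down; to be left alone
- zero_button_top (a point): centre of the top face of the small button: black, round, 18 mm in diameter
- cork_tray: open wooden tray of corks, 130 x 170 mm, 55 mm tall, fixed, on the other side of the corking unit from the control box; origin under its centre
- bottle_a: green glass wine bottle, 84 mm wide, 300 mm tall, standing beyond the control box or the cork tray; loose, to be left where it is. Origin at the centre of its underside
- cork_box: cork, 24 mm wide, 45 mm tall, standing on the table beyond the control box; loose, to be left where it is. Origin at the centre of its underside
- cork_top: cork, 24 mm wide, 45 mm tall, standing on the top plate of the corking unit, on its right-hand side; loose, to be left where it is. Origin at the centre of its underside
- jar: glass jar with a steel lid, 56 mm wide, 60 mm tall, standing beyond the cork tray; loose, to be left where it is. Origin at the centre of its underside
- wrench: steel wrench, 180 mm long, lying on the table under the lever; loose, to be left where it is. Origin at the centre of its underside
- cup: aluminium cup, 72 mm wide, 85 mm tall, standing on the other side from the bottle, likewise beyond the control box or the cork tray; loose, to be left where it is. Origin at the centre of its underside
Mind the look-alikes: they are no part of the job. Leave any blue or red look-alike of the control_box alone.

How it is judged (in metres and radians):
On the way, in this order (a step that is already met when the one before it is completed fails the run):
1. the lever is against its second stop (value of joint clamp_lever above 1.15 rad), for 0.2 s.
2. the large button is pressed down with the lever at its second stop (value of joint start_button above 0.0045 m and value of joint clamp_lever above 1.15 rad), for 0.02 s.
At the end, for the whole second after the job is handed in: The lever stays within 0.05 rad of its second stop (above 1.15), the large button has been pressed at least 4.5 mm after that and is up again (less than 2 mm down), the small button is up, and no loose thing stands more than 20 mm from where it stood (value of joint clamp_lever above 1.15 rad and value of joint each of start_button, zero_button below 0.002 m and not (distance of any of bottle_a, cork_box, cork_top, jar, wrench, cup from where it was at the start of the episode above 0.02 m)); the robot touches nothing.
It fails at once if the large button is pressed while the lever is not at its second stop (value of joint start_button above 0.003 m and not (value of joint clamp_lever above 1.15 rad)).
It fails at once if the small button is pressed (value of joint zero_button above 0.003 m).
It fails at once if the handle is gripped: it stands between the fingers while they touch it (horizontal distance between the grasp point and lever_handle below 0.01 m and z of the grasp point in the frame of lever_handle below 0 m and contact force between the fingers and clamp_lever above 0.5 N).
It fails at once if a bystander is pushed, knocked over or carried more than 20 mm (distance of any of bottle_a, cork_box, cork_top, jar, wrench, cup from where it was at the start of the episode above 0.02 m).
It also fails if it takes over 45 s, if anything falls off the work surface, if the arm or the gripper's body presses on something with over 40 N, if the wrist force passes 120 N, or if a joint passes its speed limit or range.

## Robot

A 6-joint arm with a two-finger parallel gripper is mounted at the origin on the work surface. World frame = base frame: x ahead of the robot, y to its left, z up, the work surface at z = 0. Lengths are in m, angles in degrees, forces in N, time in s.
With the tool pointing down it reaches from about 0.375 to 0.9 m from the base axis. Payload 3.1 kg.
Tool frame: the origin (TCP) lies at the very end of the fingers, on their centre line; the grasp point (between the pads) lies 19 mm behind it; z points along the fingers, y is the direction in which the jaws open and shut (so a half turn about z gives the same grasp; the last joint's range is limited). The gripper opens to 87 mm and grips with 3 to 60 N. Pads are 19 mm wide; open, the fingers measure 117 mm over their backs; the gripper's body (75 mm by 190 mm) begins 51 mm behind the grasp point.
Start: joints at [61.45, 30.224, 82.088, -0, 67.689, -10.227], TCP at [0.196, 0.593, 0.223] pointing down, gripper open.
Joint ranges: [-176.69, 176.69], [-43.24, 126.21], [12.49, 139.97], [-82, 262], [0, 151.66], [-163.58, 163.58]. Speed limits (degrees/s): [159.86, 159.86, 180, 180, 180, 180].

## Interface

Orientations are given as a 3x3 rotation matrix whose columns are the frame's x, y, z axes.
In Python, from rig import read_state, capture, hand_in gives the robot as it stands. The module is installed in compiled form; this text tells all that it offers.
- The arm moves only by the tool send_rows, never from a script. Its argument "moves" is one flat list of numbers, 7 for each row, row after row: the turn, a rotation vector about the world's x, y, z in degrees, then the shift along the world's x, y, z in cm, then the gripper's target within -1 to 1 (fully open at 1, half-way at 0, shut at -1). In form: [rx, ry, rz, tx, ty, tz, hand, rx, ry, rz, tx, ty, tz, hand, ...]. A call has 1 to 20 rows; each row shifts and turns the commanded pose from where the row before left it; what a row does not reach is not made up. A row lasts 1/10 s, in which the tool goes at most 50 mm and 8.59 degrees, less where a joint would pass 70% of its speed; a pose out of reach is approached as far as the arm can. A call with a gripper value outside its range is refused whole. The fingers move at their own pace and stop on an object; the grip force is fixed at half the most. Time passes only in rows, so rows that do not move let the fingers close. It gives the time, the measured TCP pose, the force and the opening at its end, in the units of the state.
- read_state(): the state, without advancing time (a new reading comes with each control period).
- capture(name): name is "side" or "top"; returns a dict with "pixels" (480x640x3 uint8, red, green, blue), "vertical_fov" (degrees; the focal length in pixels is half the picture's height over the tangent of half this angle, whatever the lens; pixels are square), "cx", "cy" (the principal point, pixels), "dist" ([k1, k2, p1, p2, k3] as OpenCV has them; the pictures are not rectified), "rvec" (rotation vector, rad) and "tvec" (3), from world to camera coordinates, as OpenCV has them. Camera axes: x right, y down, z forward; pixel columns grow to the right and rows downward; lengths in m; the calibration is good to about 2 mm. A picture is of the moment at which its call begins. There is no depth.
- hand_in(): hands the job in, once; it reports no verdict.
The state is a dict: "time_s": time; "joint_positions": joint angles; "qvel": joint speeds; "tau": joint torques, N m; "position": TCP position; "tcp_rot": TCP orientation; "force": force on the tool from outside, world axes, zero at the start; "moment": the same for the moment, N m; "opening": opening from 0.0 (shut) to 1.0 (fully open).
Only numpy, scipy, OpenCV 4.12 (cv2) and the standard library are available. Lean on these libraries where they do the work, as an engineer would, in place of code of your own. Each camera call takes 0.05 s, during which the arm holds its last target.

## Working session

There is one attempt and no reset: what is moved stays moved. The work goes in short steps, Python scripts to look and compute and a tool call to move; the robot and the scene stay as the last step left them, time stands still between calls to the robot, and variables do not carry over. Pictures are saved under pics/ and viewed, and the job is handed in when it is done.

Besides the shell and the picture viewer there is one more tool, called as name(argument=value, ...), one argument or row to a line, values as JSON. send_rows: Moves the arm, as the interface text tells. Its arguments: {"type":"object","properties":{"moves":{"type":"array","items":{"type":"number"}}},"required":["moves"]}

```bash
mkdir -p pics; cat > h.py <<'E'
import numpy as np, cv2, pickle
from rig import read_state, capture, hand_in
def cam(n,save=None):
    c=capture(n); 
    if save: cv2.imwrite('pics/'+save,c['pixels'][:,:,::-1]); pickle.dump(c,open('pics/'+save[:-4]+'.pkl','wb'))
    return c
def K(c):
    f=240/np.tan(np.radians(c['vertical_fov'])/2); return np.array([[f,0,c['cx']],[0,f,c['cy']],[0,0,1.]])
def ray(c,px):
    u=cv2.undistortPoints(np.array(px,float).reshape(-1,1,2),K(c),np.array(c['dist'],float)).reshape(-1,2)
    R=cv2.Rodrigues(np.array(c['rvec'],float))[0]; t=np.array(c['tvec'],float).ravel()
    return -R.T@t, np.c_[u,np.ones(len(u))]@R
def onz(c,px,z):
    o,d=ray(c,px); return o+d*((z-o[2])/d[:,2])[:,None]
def proj(c,P):
    return cv2.projectPoints(np.array(P,float).reshape(-1,1,3),np.array(c['rvec'],float),np.array(c['tvec'],float),K(c),np.array(c['dist'],float))[0].reshape(-1,2)
E
python3 - <<'E'
from h import *
for n in('side','top'):
    c=cam(n,n+'0.png'); print(n,c['vertical_fov'],c['dist'],ray(c,[[320,240]]))
print(read_state())
E
```

```text
side 57.93551294330352 [-0.0910065  0.         0.         0.         0.       ] (array([0.37136681, 0.69931275, 0.71213005]), array([[ 0.16337788, -0.73401904, -0.65930235]]))
top 55.984945114891666 [-0.00138205  0.          0.          0.          0.        ] (array([0.30406841, 0.02032077, 1.35131912]), array([[ 0.16168828, -0.01612014, -0.98674576]]))
{'time_s': 0.1, 'joint_positions': array([ 6.14478479e+01,  3.02731563e+01,  8.21488125e+01,  2.42330274e-03,
        6.76904818e+01, -1.02279023e+01]), 'qvel': array([-0.06795171, -0.12290585, -0.14164368, -0.08412871, -0.06760742,
       -0.01006295]), 'tau': array([-1.79549384e-04, -4.40989316e+01, -1.77153289e+01,  6.35159528e-02,
        5.33460465e-02, -1.78975716e-05]), 'position': array([0.19614278, 0.59272997, 0.22167597]), 'tcp_rot': array([[-9.49287251e-01,  3.14408603e-01, -9.72426472e-04],
       [ 3.14409868e-01,  9.49285798e-01, -1.70523933e-03],
       [ 3.86968724e-04, -1.92450244e-03, -9.99998073e-01]]), 'force': array([0.58861877, 0.09510776, 0.56176607]), 'moment': array([ 0.03283217,  0.0155321 , -0.02948622]), 'opening': 1.0026525211999617}
```

View pics/side0.png

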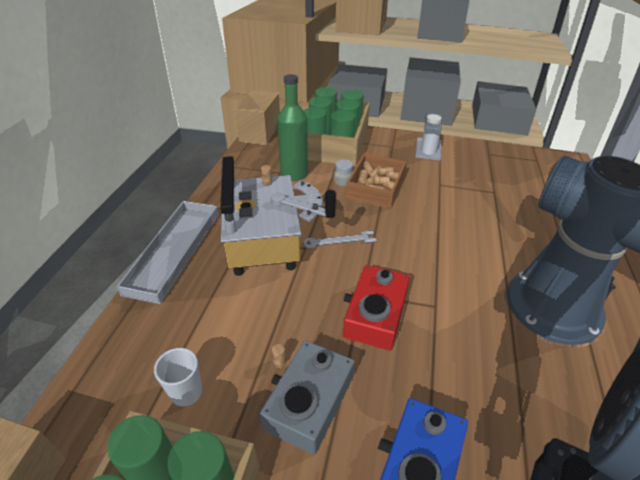

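View pics/top0.png

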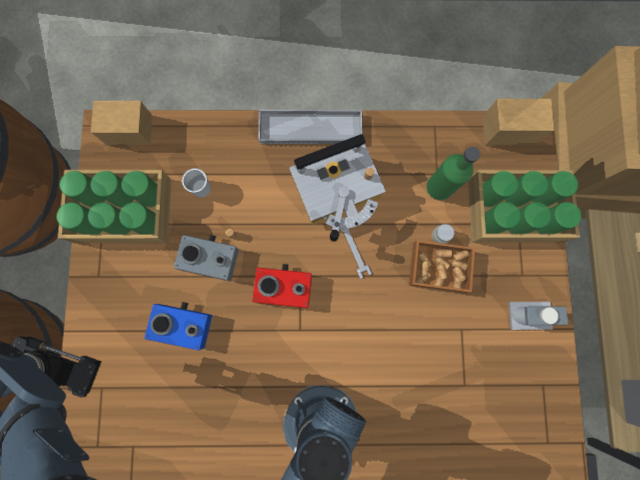

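The top view shows three control boxes: grey at (205,257), red at (282,288) and blue at (178,326). The grey one fits: the description says grey, and it stands beside the unit with a cork beyond it. The corker is at (338,182) and the lever handle is near (334,236). I'll enlarge both areas to confirm.

```bash
python3 - <<'E'
import cv2,numpy as np
a=cv2.imread('pics/top0.png'); s=cv2.imread('pics/side0.png')
A=cv2.resize(a[120:290,270:400],None,fx=3,fy=3,interpolation=2)
B=cv2.resize(a[220:300,160:320],None,fx=2.5,fy=2.5,interpolation=2)
C=cv2.resize(s[150:285,210:385],None,fx=2.2,fy=2.2,interpolation=2)
o=np.zeros((520,790,3),np.uint8); o[:A.shape[0],:A.shape[1]]=A; o[:200,390:790]=B; o[205:205+C.shape[0],395:395+C.shape[1]]=C
cv2.imwrite('pics/crop1.png',o)
E
```

```text
(no output)
```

View pics/crop1.png

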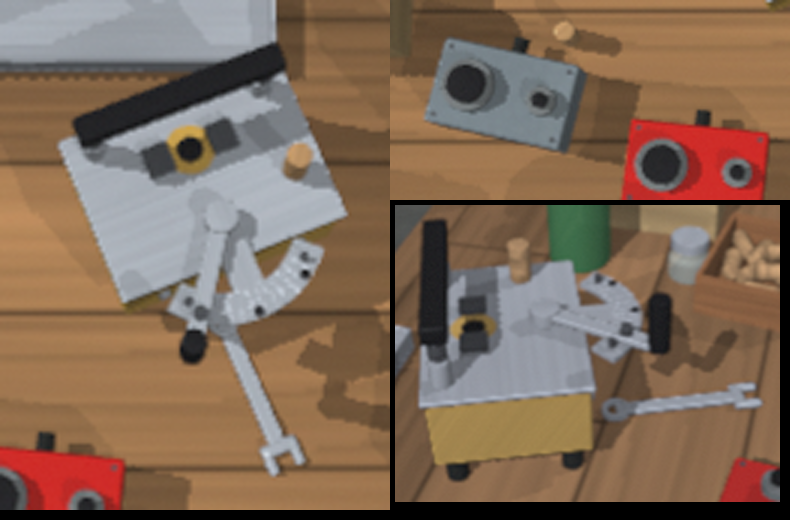

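The crop confirms the grey box: large button at its left (+y) end, small one at its right. The lever handle is the black cylinder at top-view pixel (334,236), the pivot hub is near (344,191), and the cork on the plate is to the right of the hub. Next I'll measure these.

```bash
python3 - <<'E'
from h import *
t=pickle.load(open('pics/top0.pkl','rb')); s=pickle.load(open('pics/side0.pkl','rb'))
def blobs(c,x0,y0,x1,y1,th=55):
    im=c['pixels'][y0:y1,x0:x1]; m=(im.max(2)<th).astype(np.uint8)
    n,l,st,ce=cv2.connectedComponentsWithStats(m)
    for i in range(1,n):
        if st[i,4]>12: print(st[i]+[x0,y0,0,0,0],ce[i]+[x0,y0])
for th in (40,55): print('top handle');blobs(t,320,222,350,250,th)
print('top buttons');blobs(t,172,232,240,282,50)
print('side handle');blobs(s,315,180,345,225,50)
print('side buttons');blobs(s,255,335,360,455,50)
print('bar');blobs(t,285,130,370,172,50)
# plate corners
pc=[[270+60/3,120+145/3],[270+122/3,120+303/3],[270+347/3,120+214/3]]
P=onz(t,pc,0.12);print('corners',P)
print(np.linalg.norm(P[0]-P[1]),np.linalg.norm(P[1]-P[2]))
print('centre',(P[0]+P[2])/2, 'yaw',np.degrees(np.arctan2(*(P[0]-P[1])[[1,0]])),np.degrees(np.arctan2(*(P[1]-P[2])[[1,0]]))-90)
print('hub',onz(t,[[344,191]],.145),'handle',onz(t,[[334.3,236]],.16))
E
```

```text
top handle
[332 230   6   5  18] [334.83333333 231.77777778]
[330 235   8   6  25] [333.08 237.72]
top handle
[330 230   9  11  71] [333.88732394 235.12676056]
top buttons
[210 235   5   6  21] [212.         237.61904762]
[183 246  15  15 170] [190.02352941 252.98823529]
[218 258   5   4  18] [219.77777778 259.5       ]
side handle
[325 190  11  28 243] [329.93004115 203.22633745]
side buttons
[317 353  10  10  71] [321.35211268 357.45070423]
[272 375   9   9  49] [275.63265306 378.87755102]
[285 386  27  27 562] [297.90925267 399.14946619]
bar
[295 135  70  34 697] [329.41032999 151.11477762]
[329 166   8   6  38] [332.81578947 168.81578947]
corners [[ 0.71205476  0.08458804  0.12      ]
 [ 0.55944291  0.02598024  0.12      ]
 [ 0.64481751 -0.18571437  0.12      ]]
0.16347859791349245 0.22826176262452524
centre [ 0.67843614 -0.05056316  0.12      ] yaw 21.008376399574264 21.963793915366452
hub [[ 0.63877656 -0.06619204  0.145     ]] handle [[ 0.51009213 -0.03750253  0.16      ]]
```

```bash
python3 - <<'E'
from h import *
t=pickle.load(open('pics/top0.pkl','rb')); s=pickle.load(open('pics/side0.pkl','rb'))
def tri(a,b):
    o,d=ray(t,[a]);d=d[0]/np.linalg.norm(d);p,e=ray(s,[b]);e=e[0]/np.linalg.norm(e)
    k=np.linalg.lstsq(np.c_[d,-e],p-o,rcond=None)[0]; A=o+k[0]*d;B=p+k[1]*e; return (A+B)/2,np.linalg.norm(A-B)
print('handle mid',tri([333.9,235.1],[329.9,203.2]))
print('big',tri([190,253],[297.9,399.1])); print('small',tri([219.8,259.5],[321.4,357.5]))
print('hub',tri([344,191],[210+543/2.2-180+0,0]) if 0 else onz(t,[[344,191]],.14), onz(s,[[210+(545-395)/2.2,150+(312-205)/2.2]],.14))
yaw=np.radians(21.5);c=np.array([.6784,-.0506]);R=np.array([[np.cos(yaw),-np.sin(yaw)],[np.sin(yaw),np.cos(yaw)]])
h=tri([333.9,235.1],[329.9,203.2])[0][:2]
print('handle in unit',R.T@(h-c)); print('hub in unit',R.T@(np.array([.6388,-.0662])-c))
print('cork top px',onz(t,[[369,172]],.165), 'wrench ends', onz(t,[[364,273],[345,232]],.005))
print('bottle',onz(s,[[293,177]],0),'jar',onz(t,[[446,235]],.06),'cup',onz(t,[[195,178]],.085),'corkbox',onz(t,[[229.5,231]],.045))
print('tray red box big', onz(t,[[270,286]],.07))
E
```

```text
handle mid (array([ 0.51333983, -0.03639303,  0.16026061]), np.float64(0.0016664060420024183))
big (array([0.47740355, 0.36912611, 0.07317243]), np.float64(0.0017635096443228261))
small (array([0.45862001, 0.28429858, 0.07198459]), np.float64(0.001391811387569383))
hub [[ 0.64016387 -0.06655062  0.14      ]] [[ 0.63621087 -0.05344861  0.14      ]]
handle in unit [-0.14836802  0.07371317]
hub in unit [-4.25619548e-02 -1.06548224e-06]
cork top px [[ 0.68700508 -0.13398516  0.165     ]] wrench ends [[ 0.42456967 -0.13282813  0.005     ]
 [ 0.54917852 -0.07762148  0.005     ]]
bottle [[ 0.6905366  -0.35390894  0.        ]] jar [[ 0.53000223 -0.36847887  0.06      ]] cup [[0.69407686 0.3612602  0.085     ]] corkbox [[0.54518611 0.26432366 0.045     ]]
tray red box big [[0.38268289 0.14097411 0.07      ]]
```

Both views agree to within 2 mm:

| Point | x | y |
|---|---|---|
| Pivot | 0.639 | -0.066 |
| Handle | 0.513 | -0.036 |
| Large button | 0.477 | 0.369 |
| Small button | 0.459 | 0.284 |

The handle now bears about 166.6° from the pivot, so home should be about 235.4°. First I'll move beside the handle on its +y side, with the fingers shut.

send_rows(
  moves=[0,0,-5.3,2.0,-3.65,0,-1,0,0,-5.3,2.0,-3.65,0,-1,0,0,-5.3,2.0,-3.65,0,-1,0,0,-5.3,2.0,-3.65,0,-1,0,0,-5.3,2.0,-3.65,0,-1,0,0,-5.3,2.0,-3.65,0,-1,0,0,-5.3,2.0,-3.65,0,-1,0,0,-5.3,2.0,-3.65,0,-1,0,0,-5.3,2.0,-3.65,0,-1,0,0,-5.3,2.0,-3.65,0,-1,0,0,-5.3,2.0,-3.65,0,-1,0,0,-5.3,2.0,-3.65,0,-1,0,0,-5.3,2.0,-3.65,0,-1,0,0,-5.3,2.0,-3.65,0,-1,0,0,-5.3,2.0,-3.65,0,-1,0,0,-5.3,2.0,-3.65,0,-1,0,0,0,0,0,0,-1,0,0,0,0,0,0,-1],
)

```text
time_s: 1.9
position: [0.5162, 0.0086, 0.222]
tcp_rot: [[0.229, 0.973, -0.002], [0.973, -0.229, 0.001], [0.0, -0.002, -1.0]]
force: [0.3, 0.2, -0.1]
opening: 0.009
```

```bash
python3 - <<'E'
from h import *
s=read_state(); R=s['tcp_rot'];print(s['time_s'],s['position'],np.degrees(np.arctan2(R[1,1],R[0,1])),R[:,2],s['opening'],s['force'])
a=cam('top','top1.png')['pixels']; b=cam('side','side1.png')['pixels']
o=np.hstack([cv2.resize(a[130:290,250:410],(395,395)),cv2.resize(b[120:290,200:370],(395,395))]);cv2.imwrite('pics/c2.png',o[:,:,::-1])
E
```

```text
1.9 [0.51616233 0.00859272 0.22198753] -13.221060615030254 [-1.59804844e-03  6.49821387e-04 -9.99998512e-01] 0.009422300712394855 [ 0.30376009  0.23749597 -0.06720577]
```

View pics/c2.png

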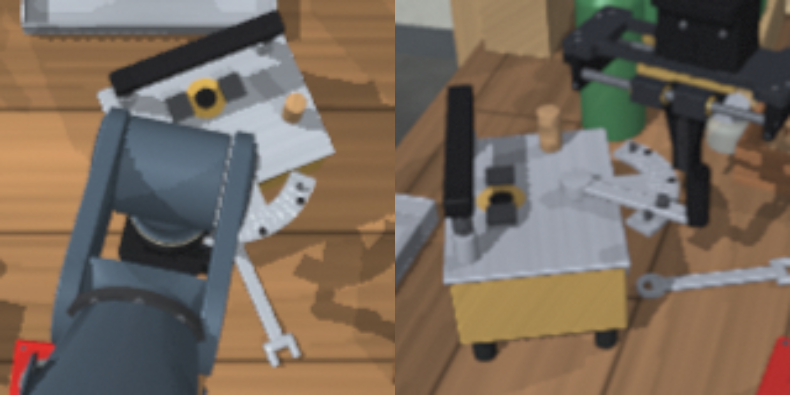

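The side view shows the fingers shut, above the handle and on its near (+y) side. Next I'll work out the arc.

```bash
python3 - <<'E'
import numpy as np
p=np.array([.639,-.066])
def pos(phi,off):
    a=np.radians(phi);u=np.array([np.cos(a),np.sin(a)]);t=np.array([-u[1],u[0]]);return p+.135*u+off*t
cur=np.array([.516,.0086]); phi0=166.6
print(((pos(166.6,-.0215)-cur)*100).round(2))
prev=pos(166.6,-.0215)
for k in range(1,24):
    n=pos(166.6+3*k,-.0215); d=(n-prev)*100; r=d.round(2); prev=prev+r/100; print(k,3*k,r,prev.round(4))
E
```

```text
[-0.33 -2.24]
1 3 [-0.26 -0.67] [ 0.5101 -0.0205]
2 6 [-0.22 -0.68] [ 0.5079 -0.0273]
3 9 [-0.18 -0.69] [ 0.5061 -0.0342]
4 12 [-0.15 -0.7 ] [ 0.5046 -0.0412]
5 15 [-0.11 -0.71] [ 0.5035 -0.0483]
6 18 [-0.07 -0.71] [ 0.5028 -0.0554]
7 21 [-0.04 -0.71] [ 0.5024 -0.0625]
8 24 [-0.   -0.72] [ 0.5024 -0.0697]
9 27 [ 0.04 -0.71] [ 0.5028 -0.0768]
10 30 [ 0.07 -0.72] [ 0.5035 -0.084 ]
11 33 [ 0.12 -0.7 ] [ 0.5047 -0.091 ]
12 36 [ 0.14 -0.7 ] [ 0.5061 -0.098 ]
13 39 [ 0.19 -0.69] [ 0.508  -0.1049]
14 42 [ 0.22 -0.68] [ 0.5102 -0.1117]
15 45 [ 0.26 -0.67] [ 0.5128 -0.1184]
16 48 [ 0.29 -0.66] [ 0.5157 -0.125 ]
17 51 [ 0.33 -0.63] [ 0.519  -0.1313]
18 54 [ 0.35 -0.62] [ 0.5225 -0.1375]
19 57 [ 0.4 -0.6] [ 0.5265 -0.1435]
20 60 [ 0.42 -0.58] [ 0.5307 -0.1493]
21 63 [ 0.45 -0.56] [ 0.5352 -0.1549]
22 66 [ 0.48 -0.53] [ 0.54   -0.1602]
23 69 [ 0.5 -0.5] [ 0.545  -0.1652]
```

send_rows(
  moves=[0,0,0,0,0,-1.75,-1,0,0,0,0,0,-1.75,-1,0,0,0,0,0,-1.75,-1,0,0,0,0,0,-1.75,-1,0,0,0,0,0,0,-1],
)

```text
time_s: 2.5
position: [0.5137, 0.0112, 0.1507]
tcp_rot: [[0.225, 0.974, -0.006], [0.974, -0.225, 0.001], [-0.0, -0.006, -1.0]]
force: [-0.8, 0.1, -0.7]
opening: 0.001
```

send_rows(
  moves=[0,0,0,-0.1,-0.8,0,-1,0,0,0,-0.1,-0.8,0,-1,0,0,0,-0.1,-0.65,0,-1,0,0,3,-0.26,-0.67,0,-1,0,0,3,-0.22,-0.68,0,-1,0,0,3,-0.18,-0.69,0,-1],
)

```text
time_s: 3.1
position: [0.5077, -0.0331, 0.1536]
tcp_rot: [[0.071, 0.997, 0.003], [0.997, -0.071, 0.002], [0.003, 0.003, -1.0]]
force: [2.2, 5.2, -0.1]
opening: 0.005
```

```bash
python3 - <<'E'
from h import *
s=read_state();print(s['time_s'],s['position'],s['force'],s['moment'])
a=cam('top','top2.png')['pixels']; b=cam('side','side2.png')['pixels']
o=np.hstack([cv2.resize(a[130:290,250:410],(395,395)),cv2.resize(b[120:290,200:370],(395,395))]);cv2.imwrite('pics/c3.png',o[:,:,::-1])
E
```

```text
3.1 [ 0.50765763 -0.03309299  0.15355764] [ 2.19670845  5.16461849 -0.08320113] [ 0.77566599 -0.26641203  0.01689583]
```

View pics/c3.png

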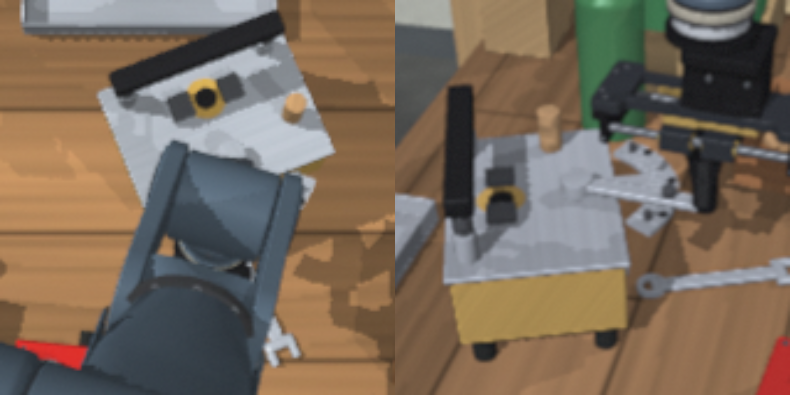

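The lever is moving under a push of about 5.6 N, as expected, so I'll continue along the arc.

send_rows(
  moves=[0,0,3,-0.15,-0.7,0,-1,0,0,3,-0.11,-0.71,0,-1,0,0,3,-0.07,-0.71,0,-1,0,0,3,-0.04,-0.71,0,-1,0,0,3,0,-0.72,0,-1,0,0,3,0.04,-0.71,0,-1,0,0,3,0.07,-0.72,0,-1,0,0,3,0.12,-0.7,0,-1,0,0,3,0.14,-0.7,0,-1,0,0,3,0.19,-0.69,0,-1],
)

```text
time_s: 4.2
position: [0.5083, -0.1039, 0.153]
tcp_rot: [[-0.436, 0.9, -0.0], [0.9, 0.436, 0.002], [0.002, 0.0, -1.0]]
force: [0.2, 4.4, 2.3]
opening: 0.004
```

send_rows(
  moves=[0,0,3,0.22,-0.68,0,-1,0,0,3,0.26,-0.67,0,-1,0,0,3,0.29,-0.66,0,-1,0,0,3,0.33,-0.63,0,-1,0,0,3,0.35,-0.62,0,-1,0,0,3,0.4,-0.6,0,-1,0,0,3,0.42,-0.58,0,-1],
)

```text
time_s: 4.9
position: [0.5315, -0.1495, 0.153]
tcp_rot: [[-0.731, 0.683, 0.0], [0.683, 0.731, -0.001], [-0.001, -0.0, -1.0]]
force: [-0.1, -0.3, 0.2]
opening: 0.004
```

send_rows(
  moves=[0,0,3,0.45,-0.56,0,-1,0,0,3,0.48,-0.53,0,-1,0,0,0,0,0,0,-1],
)

```text
time_s: 5.2
position: [0.5415, -0.161, 0.153]
tcp_rot: [[-0.796, 0.605, 0.001], [0.605, 0.796, -0.001], [-0.002, -0.0, -1.0]]
force: [-0.2, -0.1, -0.2]
opening: 0.005
```

```bash
python3 - <<'E'
from h import *
s=read_state();print(s['time_s'],s['position'],s['force'],s['moment'])
a=cam('top','top3.png')['pixels']; b=cam('side','side3.png')['pixels']
o=np.hstack([cv2.resize(a[130:290,250:410],(395,395)),cv2.resize(b[120:290,200:370],(395,395))]);cv2.imwrite('pics/c4.png',o[:,:,::-1])
E
```

```text
5.2 [ 0.54145868 -0.16099825  0.15302701] [-0.24110136 -0.1300777  -0.16646318] [-0.02383412  0.01383977  0.02147119]
```

View pics/c4.png

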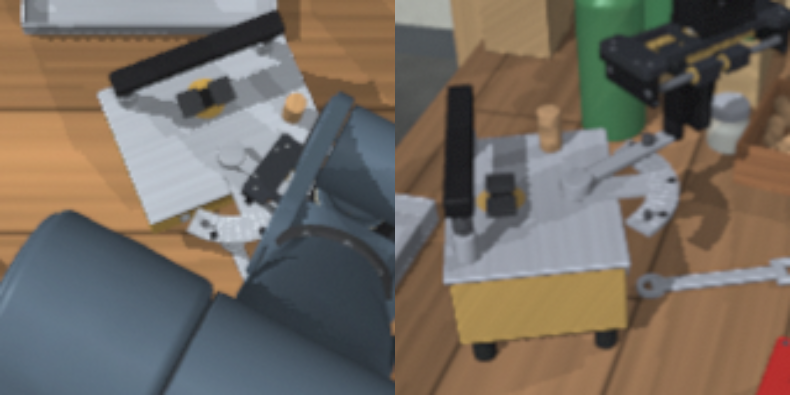

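The lever has gone over the second hump and the jaws have closed. A gentle nudge will confirm it's against the stop.

send_rows(
  moves=[0,0,1.5,0.25,-0.25,0,-1,0,0,1.5,0.25,-0.25,0,-1,0,0,0,0.15,-0.1,0,-1],
)

```text
time_s: 5.6
position: [0.5452, -0.1642, 0.1523]
tcp_rot: [[-0.828, 0.56, -0.005], [0.56, 0.828, 0.003], [0.006, -0.0, -1.0]]
force: [-6.1, 4.7, 4.8]
opening: 0.006
```

The nudge met a firm stop at about 8 N, 0.4 mm from the predicted home position. I'll back off, lift and check with the arm clear.

send_rows(
  moves=[0,0,0,-0.8,0.6,0,-1,0,0,0,-1.3,0.9,0,-1,0,0,0,-1.3,0.9,0,-1,0,0,0,0,0,3,-1,0,0,0,0,0,3,-1,0,0,0,0,0,3,-1,0,0,0,0,4,0,-1,0,0,0,0,4,0,-1,0,0,0,0,4,0,-1,0,0,0,0,4,0,-1,0,0,0,0,4,0,-1,0,0,0,0,4,0,-1,0,0,0,0,4,0,-1,0,0,0,0,4,0,-1,0,0,0,0,4,0,-1,0,0,0,0,4,0,-1,0,0,0,0,0,0,-1],
)

```text
time_s: 7.3
position: [0.5129, 0.263, 0.2426]
tcp_rot: [[-0.831, 0.557, 0.002], [0.557, 0.831, 0.002], [-0.001, 0.003, -1.0]]
force: [-0.3, -0.2, -0.8]
opening: 0.003
```

```bash
python3 - <<'E'
from h import *
s=read_state();print(s['time_s'],s['position'],s['force'])
t=cam('top','top4.png'); a=t['pixels']; sc=cam('side','side4.png'); b=sc['pixels']
p=np.array([.639,-.066,.16]);
for th in(0,1.2):
    f=np.radians(166.6)+th; print(th,proj(t,p+[.13*np.cos(f),.13*np.sin(f),0]),proj(sc,p+[.13*np.cos(f),.13*np.sin(f),0]))
im=a[185:260,335:395];m=(im.max(2)<55).astype(np.uint8);n,l,st,ce=cv2.connectedComponentsWithStats(m)
for i in range(1,n):
    if st[i,4]>12:
        c=ce[i]+[335,185];q=onz(t,[c],.16)[0];print(st[i],c,q,np.arctan2(q[1]+.066,q[0]-.639)%6.2832-np.radians(166.6),np.hypot(q[1]+.066,q[0]-.639))
o=np.hstack([cv2.resize(a[130:290,250:410],(395,395)),cv2.resize(b[120:290,200:370],(395,395))]);cv2.imwrite('pics/c5.png',o[:,:,::-1])
E
```

```text
7.3 [0.5128954  0.26295294 0.24262391] [-0.29701231 -0.24878251 -0.82330636]
0 [[333.68397551 235.10101676]] [[330.59148891 203.58221692]]
1.2 [[384.15169358 215.91204796]] [[320.86065118 167.51150212]]
[45 25 10 12 82] [384.23170732 215.18292683] [ 0.5671138 -0.1732232  0.16     ] 1.2140780920708996 0.12909082113577136
```

View pics/c5.png

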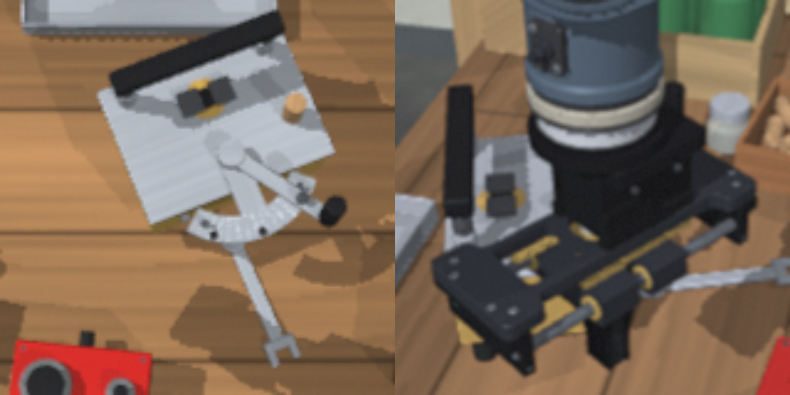

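View pics/top4.png

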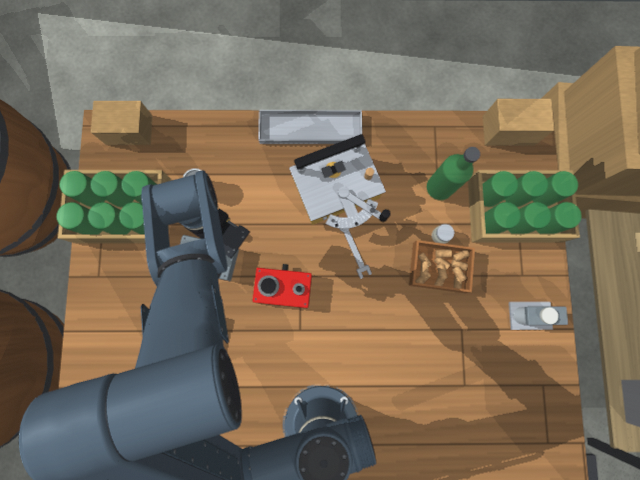

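The lever stays at its second stop: 1.21 rad from the black handle at top-view pixel (384,215). The jaws are closed and the loose things are where they were. Next is the large button.

send_rows(
  moves=[0,0,0,-0.9,2.65,0,-1,0,0,0,-0.9,2.65,0,-1,0,0,0,-0.9,2.65,0,-1,0,0,0,-0.9,2.65,0,-1,0,0,0,0,0,-3,-1,0,0,0,0,0,-3,-1,0,0,0,0,0,-3,-1,0,0,0,0,0,-3,-1,0,0,0,0,0,-2,-1,0,0,0,0,0,0,-1,0,0,0,0,0,0,-1],
)

```text
time_s: 8.5
position: [0.4778, 0.3633, 0.1028]
tcp_rot: [[-0.827, 0.562, -0.0], [0.562, 0.827, -0.0], [-0.0, -0.0, -1.0]]
force: [0.6, 0.1, -0.9]
opening: 0.004
```

```bash
python3 - <<'E'
from h import *
s=read_state();print(s['time_s'],s['position'],s['force'])
b=cam('side','side5.png')['pixels']
cv2.imwrite('pics/c6.png',cv2.resize(b[300:470,220:400],None,fx=3,fy=3)[:,:,::-1])
E
```

```text
8.5 [0.47783171 0.36331927 0.10275735] [ 0.6107507   0.13601328 -0.90469709]
```

View pics/c6.png

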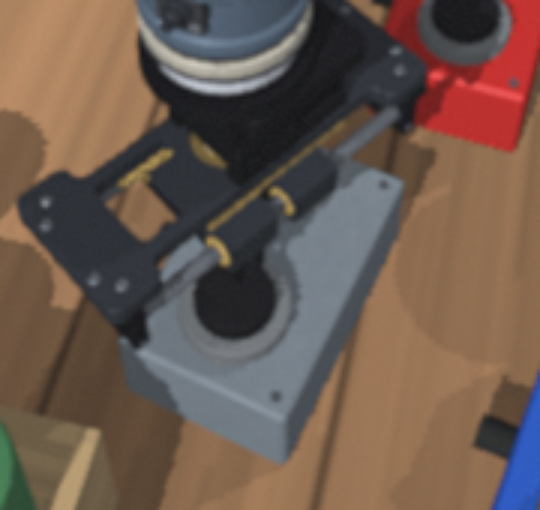

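The fingertip is over the large button of the grey box, about 6 mm short in y. I'll correct that and go down in small steps.

send_rows(
  moves=[0,0,0,0,0.55,0,-1,0,0,0,0,0,-1.2,-1,0,0,0,0,0,-1.2,-1,0,0,0,0,0,-0.2,-1,0,0,0,0,0,-0.2,-1,0,0,0,0,0,0,-1],
)

```text
time_s: 9.15
position: [0.4778, 0.3704, 0.0763]
tcp_rot: [[-0.828, 0.561, 0.002], [0.561, 0.828, 0.001], [-0.001, 0.002, -1.0]]
force: [-1.5, -0.4, 12.3]
opening: 0.005
```

```bash
python3 - <<'E'
from h import *
s=read_state();print(s['time_s'],s['position'],s['force'],s['moment'])
b=cam('side','side6.png')['pixels']
cv2.imwrite('pics/c7.png',cv2.resize(b[300:470,220:400],None,fx=3,fy=3)[:,:,::-1])
E
```

```text
9.15 [0.47778327 0.37037821 0.07628741] [-1.45873815 -0.39492072 12.34649407] [-0.15391938  0.35234559  0.02332217]
```

View pics/c7.png

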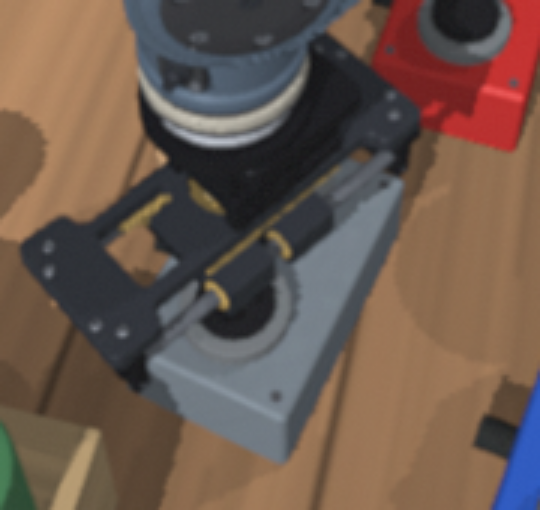

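The fingertips are on the black cap and already feel 12 N. I'll press a little more to see whether it has bottomed out.

send_rows(
  moves=[0,0,0,0,0,-0.2,-1,0,0,0,0,0,0,-1],
)

```text
time_s: 9.4
position: [0.4778, 0.3704, 0.0761]
tcp_rot: [[-0.828, 0.561, 0.002], [0.561, 0.828, 0.001], [-0.001, 0.002, -1.0]]
force: [-3.7, -2.9, 23.5]
opening: 0.007
```

send_rows(
  moves=[0,0,0,0,0,-0.2,-1,0,0,0,0,0,0,-1,0,0,0,0,0,0,-1],
)

```text
time_s: 9.7
position: [0.4778, 0.3704, 0.0759]
tcp_rot: [[-0.828, 0.56, 0.003], [0.56, 0.828, 0.001], [-0.002, 0.002, -1.0]]
force: [-6.9, -3.1, 31.4]
opening: 0.008
```

It's at a hard stop: 31 N at z = 0.076. I'll lift slowly and read the force, to tell a bottomed sprung button from a rigid rim.

send_rows(
  moves=[0,0,0,0,0,0.5,-1,0,0,0,0,0,0,-1],
)

```text
time_s: 9.9
position: [0.4778, 0.3704, 0.0772]
tcp_rot: [[-0.828, 0.561, 0.002], [0.561, 0.828, 0.001], [-0.001, 0.002, -1.0]]
force: [-0.1, -0.9, 4.5]
opening: 0.007
```

send_rows(
  moves=[0,0,0,0,0,0.2,-1,0,0,0,0,0,0,-1],
)

```text
time_s: 10.1
position: [0.4778, 0.3704, 0.0778]
tcp_rot: [[-0.828, 0.561, 0.001], [0.561, 0.828, 0.001], [-0.0, 0.001, -1.0]]
force: [1.0, 2.6, 4.3]
opening: 0.009
```

send_rows(
  moves=[0,0,0,0,0,0.2,-1,0,0,0,0,0,0,-1],
)

```text
time_s: 10.3
position: [0.4777, 0.3703, 0.0795]
tcp_rot: [[-0.828, 0.561, 0.001], [0.561, 0.828, 0.001], [-0.0, 0.001, -1.0]]
force: [1.2, 1.8, 3.1]
opening: 0.003
```

send_rows(
  moves=[0,0,0,0,0,0.2,-1,0,0,0,0,0,0,-1],
)

```text
time_s: 10.5
position: [0.4771, 0.3697, 0.0814]
tcp_rot: [[-0.828, 0.561, -0.0], [0.561, 0.828, -0.0], [0.0, -0.001, -1.0]]
force: [1.4, 3.0, 1.6]
opening: 0.006
```

send_rows(
  moves=[0,0,0,0,0,0.2,-1,0,0,0,0,0,0,-1],
)

```text
time_s: 10.7
position: [0.4761, 0.3692, 0.083]
tcp_rot: [[-0.828, 0.561, -0.003], [0.561, 0.828, -0.002], [0.001, -0.003, -1.0]]
force: [-0.6, -1.2, -0.6]
opening: 0.003
```

The force falls smoothly from 4.5 N to 0 over about 6 mm. That is the sprung button, so it was fully down and has now come up. I'll lift away and check everything.

send_rows(
  moves=[0,0,0,0,0,1,-1,0,0,0,0,0,3,-1,0,0,0,0,0,4,-1,0,0,0,0,0,4,-1,0,0,0,0,0,4,-1,0,0,0,-3.5,2,0,-1,0,0,0,-3.5,2,0,-1,0,0,0,-3.5,2,0,-1,0,0,0,-3.5,2,0,-1,0,0,0,-3.5,2,0,-1,0,0,0,-3.5,2,0,-1,0,0,0,-3.5,2,0,-1,0,0,0,-3.5,2,0,-1,0,0,0,0,0,0,-1,0,0,0,0,0,0,-1],
)

```text
time_s: 12.2
position: [0.1963, 0.5297, 0.2437]
tcp_rot: [[-0.829, 0.559, 0.0], [0.559, 0.829, -0.001], [-0.001, -0.001, -1.0]]
force: [-0.1, 0.1, -1.0]
opening: 0.007
```

```bash
python3 - <<'E'
from h import *
s=read_state();print(s['time_s'],s['position'],s['force'])
t=cam('top','top9.png');cam('side','side9.png')
im=t['pixels'][185:260,335:395];m=(im.max(2)<55).astype(np.uint8);n,l,st,ce=cv2.connectedComponentsWithStats(m)
for i in range(1,n):
    if st[i,4]>12:
        q=onz(t,[ce[i]+[335,185]],.16)[0];print(np.arctan2(q[1]+.066,q[0]-.639)%6.2832-np.radians(166.6))
a=cv2.imread('pics/top0.png');b=cv2.imread('pics/top9.png');c=cv2.imread('pics/side0.png');d=cv2.imread('pics/side9.png')
D=np.hstack([cv2.resize(b,(400,300)),cv2.resize(cv2.absdiff(a,b),(400,300))]);E=np.hstack([cv2.resize(d,(400,300)),cv2.resize(cv2.absdiff(c,d),(400,300))])
cv2.imwrite('pics/fin.png',np.vstack([D,E]))
E
```

```text
12.2 [0.19629398 0.52965249 0.24373037] [-0.05197895  0.10128407 -0.9850571 ]
1.216080810638259
```

View pics/fin.png

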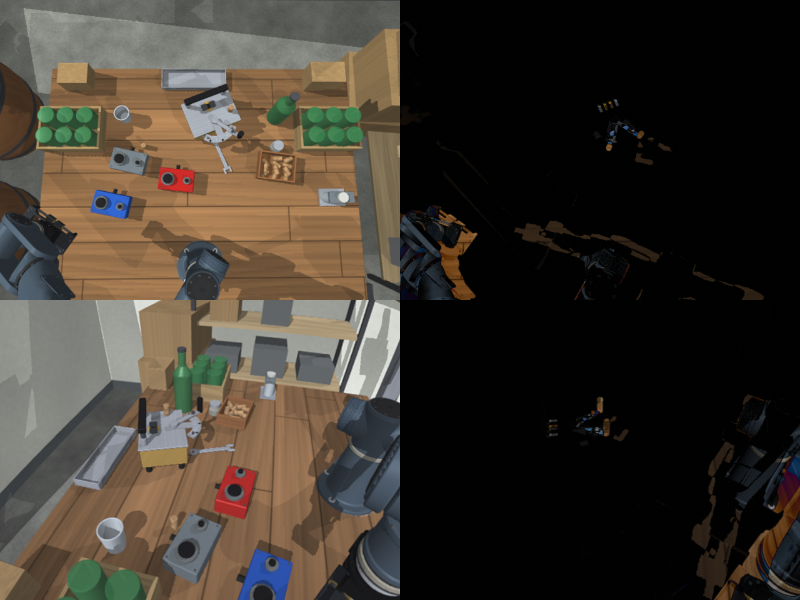

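The before/after differences show only the lever, the jaws, the arm and shadows. No bystander has moved and both buttons look up.

```bash
python3 -c "
from rig import hand_in; print(hand_in())"
```

```text
the job is handed in; nothing more can be done
None
```

I pushed the lever with the shut fingers, past the first notch and on to its second stop. I then pressed the grey box's large button all the way down, let it come up, and handed the job in at about 12 s.

- **Lever:** a light nudge at the end met a firm stop at about 8 N. In the last pictures the lever reads about 1.21 rad, and the jaws had closed in the pictures taken just after the push.
- **Large button:** it hit bottom at z = 0.076, where I pressed up to about 31 N. On the way up, the force fell from 4.5 N to zero over about 6 mm, as a sprung button's would.
- **Surroundings:** the before/after pictures show no change except the lever, jaws, arm and shadows. The small button was not touched and the arm is clear of everything.

One measurement disagreed: the cameras put the top of the large button at z = 0.073, but the fingers met it at about 0.082. I relied on the force readings there.

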